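# Draw the green board's carrier to the front stop

### The job

Three flat board carriers lie in the lanes of the slide bed on the desk. Press down lightly on top of the carrier with the green circuit board and draw it towards you, lying flat in its lane, until it rests against the orange front stop, ready for soldering. Do not lift it, and leave the carriers with the bare copper and blue boards where they are.

Things in the scene. Friction and masses are not known exactly. Their poses are not given: they have to be found in the camera images.
- slide_bed: Fixed grey bed, 232 (x) by 266 mm (y), with a slippery floor 12 mm above the desk. Origin: centre of its footprint at desk height; x runs along its three lanes, away from the robot, z up. Lanes centred on y = -86, 0, 86 mm, 78 mm wide between dark rails 7 mm high. Stops 10 mm high across the ends, inner faces at x = -106 (orange, front, robot's side) and 106 mm (dark, back).
- carrier_green: Loose flat black carrier, 100 (x) by 72 (y) by 8 mm, 0.1 to 0.2 kg, green circuit board flush in its top, 20 mm above the desk; in any lane. Origin: centre of underside, at x = -56 mm of the bed when against the front stop; axes as the bed's. Chips at its rear (x = 29 to 40 mm) stand 4 mm proud, the rest is level. Shut fingertips pressed on it with 5 to 20 N drag it without slipping.
- carrier_copper: Another loose carrier, of the same size and black frame, with a bare copper-coloured board and no chips, in another lane. Origin: centre of its underside.
- carrier_blue: The third loose carrier, of the same size and black frame, with a bare dark blue board and no chips, in another lane. Origin: centre of its underside.
Mind the look-alikes: they are no part of the job. Leave any white look-alike of the carrier_green alone.

How it is judged:
At the end, for the whole second after the job is handed in: The green board's carrier lies at rest flat on the bed's floor, straight in its lane to 10 degrees, its front edge within 12 mm of the orange front stop; the copper and the blue board's carriers are within 15 mm of where they started (x of carrier_green in the frame of slide_bed between -0.06 and -0.044 m and z of carrier_green in the frame of slide_bed between 0.009 and 0.015 m and angle between the x axis of carrier_green and the x axis of slide_bed, either way round below 0.17 rad and linear speed of carrier_green below 0.02 m/s and distance of each of carrier_copper, carrier_blue from where it was at the start of the episode below 0.015 m); the robot touches nothing.
It fails at once if the green board's carrier is lifted more than 10 mm off the bed or tipped more than 17 degrees (z of carrier_green in the frame of slide_bed above 0.022 m or angle between carrier_green's own z axis and vertical above 0.3 rad).
It fails at once if the copper or the blue board's carrier is moved more than 15 mm (distance of any of carrier_copper, carrier_blue from where it was at the start of the episode above 0.015 m).
It also fails if it takes over 29 s, if anything falls off the work surface, if the arm or the gripper's body presses on something with over 40 N, if the wrist force passes 120 N, or if a joint passes its speed limit or range.

### The arm

A 7-joint arm with a two-finger parallel gripper is mounted at the origin on a cart in front of the work surface, level with it; the furniture and walls round the work are solid. World frame = base frame: x ahead of the robot, y to its left, z up, the work surface at z = 0. Lengths are in m, angles in rad, forces in N, time in s.
With the tool pointing down it reaches from about 0.425 to 0.875 m from the base axis. Payload 4.7 kg.
Tool frame: the origin (TCP) lies midway between the tips of the shut fingers; the grasp point (between the pads) lies 19 mm behind it; z points along the fingers, y is the line along which they close (so a half turn about z gives the same grasp; the last joint's range is limited). The gripper opens to 87 mm and grips with 3 to 60 N. Pads are 19 mm wide; open, the fingers measure 117 mm over their backs; the gripper's body (75 mm by 190 mm) begins 51 mm behind the grasp point.
Start: joints at [1.341, 0.321, -0.07, 1.45, 0.023, 1.371, -0.057], TCP at [0.157, -0.631, 0.223] pointing down, gripper open.
Joint ranges: [-2.86, 2.86], [-0.3, 2.09], [-1.38, 1.24], [0.06, 2.45], [-1.56, 4.7], [0.09, 2.05], [-2.69, 2.69]. Speed limits (rad/s): [2.57, 2.57, 3.14, 3.14, 3.14, 3.14, 3.14].

### API

Orientations are given as a rotation vector (axis times angle).
In Python, from bench import monitor, cams, workorder gives the robot as it stands.
- The arm moves only by the tool move_arm, never from a script. Its arguments are lists of equal length, an entry for each row: "slide": the shift along the tool's x, y, z in cm, a list of three; "roll": the turn about the tool's z in rad. In form: {"slide": [[dx, dy, dz], ...], "roll": [roll, ...]}. A call has 1 to 20 rows; each row is the pose to reach, as a shift and turn from the pose commanded when the call began, along the tool's axes at that moment; what a row does not reach only later rows make up. A row lasts 1/10 s, in which the tool goes at most 50 mm and 8.59 degrees, less where a joint would pass 70% of its speed; a pose out of reach is approached as far as the arm can. A call with a gripper value outside its range is refused whole. "gripper" is the finger opening in cm, from 0 to 8.7, set as the call begins (left out, the last holds). The fingers move at their own pace and stop on an object; "squeeze" is the grip in N (left out, the last holds). Time passes only in rows, so rows that repeat a pose let the fingers close. It gives the time, the measured TCP pose, the force, the opening and the grip force at its end, in the units of the state.
- monitor.get_state(): the state, without advancing time (a new reading comes with each control period).
- cams.get_image(name): name is "scene" or "top" or "wrist"; returns the picture (420x560x3 uint8, red, green, blue); there is no depth.
- cams.get_calibration(name): a dict with "mtx" (3x3 intrinsics, pixels), "R" (3x3) and "t" (3): a world point X has camera coordinates R X + t. Camera axes: x right, y down, z forward; pixel columns grow to the right and rows downward; lengths in m; the calibration is good to about 2 mm. A picture is of the moment at which its call begins: read the wrist's pose just before it. get_calibration takes no time and is no camera call; for the wrist camera it gives the pose at the moment of the call.
- workorder.close_job(): hands the job in; it is judged then, once.
The state is a dict: "time": time; "joint_positions": joint angles; "qd": joint speeds; "joint_torque": joint torques, N m; "position": TCP position; "tool_rot": TCP orientation; "ft_force": force on the tool from outside, world axes, zero at the start; "torque": the same for the moment, N m; "grip_width": opening from 0.0 (shut) to 1.0 (fully open); "grip_force": force on a finger pad.
Only numpy, scipy, OpenCV 4.12 (cv2) and the standard library are available. Lean on these libraries where they do the work, as an engineer would, in place of code of your own. Each camera call takes 0.05 s, during which the arm holds its last target. There are 200 camera calls.

## Working session

There is one attempt and no reset: what is moved stays moved. The work goes in short steps, Python scripts to look and compute and a tool call to move; the robot and the scene stay as the last step left them, time stands still between calls to the robot, and variables do not carry over. Pictures are saved under pics/ and viewed, at most 10 in all, crops included, and the job is handed in when it is done.

Besides the shell and the picture viewer there is one more tool, called after "Call:" as a command line: name --pt "numbers of a row" for each row, then --argument value for the rest. move_arm: Moves the arm, as the interface text tells. Its arguments: {"type":"object","properties":{"slide":{"type":"array","items":{"type":"array","items":{"type":"number"}}},"roll":{"type":"array","items":{"type":"number"}},"gripper":{"type":"number"},"squeeze":{"type":"number"}},"required":["slide","roll"]}

```bash
mkdir -p pics
python3 - <<'E'
from bench import monitor,cams
import cv2,pickle
s=monitor.get_state();print(s)
d={}
for n in("scene","top"):
    im=cams.get_image(n);d[n]=(im,cams.get_calibration(n));cv2.imwrite(f"pics/{n}0.png",im[:,:,::-1])
    print(n,d[n][1])
pickle.dump(d,open("d.pkl","wb"))
E
```

```text
{'time': 0.0, 'joint_positions': array([ 1.34111274,  0.3218546 , -0.07009149,  1.45167489,  0.02261231,
        1.37077889, -0.05688803]), 'qd': array([-0.00105071, -0.00061946,  0.00191957, -0.00060557, -0.00014677,
        0.00071735, -0.00139188]), 'joint_torque': array([ 1.25288334e-03, -4.91288495e+01, -4.03160099e-01, -3.12533319e+01,
       -6.40672515e-02,  4.36609774e-02,  1.81496566e-04]), 'position': array([ 0.15671346, -0.63025999,  0.2214411 ]), 'tool_rot': array([-3.11638928e+00, -3.81836112e-01,  5.34188554e-04]), 'ft_force': array([-0.45483218, -0.55651361, -0.00897482]), 'torque': array([ 0.01447222, -0.01002037,  0.01039189]), 'grip_force': 0.0, 'grip_width': 0.9992250694790378}
scene {'mtx': array([[470.7370258 ,   0.        , 277.19576804],
       [  0.        , 470.7370258 , 209.19712577],
       [  0.        ,   0.        ,   1.        ]]), 'R': array([[-0.44418276, -0.89593486,  0.00155176],
       [-0.70085082,  0.34638482, -0.62355888],
       [ 0.55813063, -0.27806166, -0.78177485]]), 't': array([0.39842489, 0.31617051, 0.65501155])}
top {'mtx': array([[495.38060631,   0.        , 286.71394775],
       [  0.        , 495.38060631, 208.35065837],
       [  0.        ,   0.        ,   1.        ]]), 'R': array([[-0.02284721, -0.99972875, -0.00451933],
       [-0.9920697 ,  0.02323057, -0.12352347],
       [ 0.12359495,  0.00166132, -0.99233136]]), 't': array([0.20758364, 0.49117044, 0.95172192])}
```

View pics/top0.png

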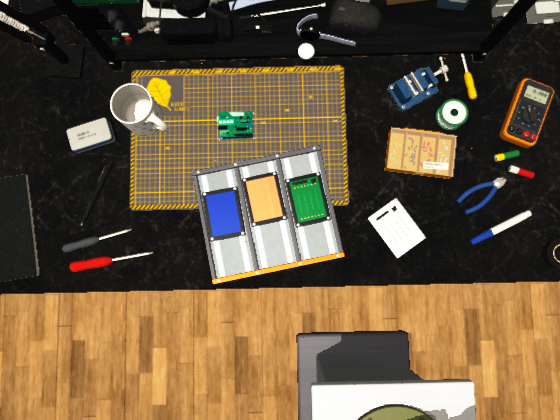

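View pics/scene0.png

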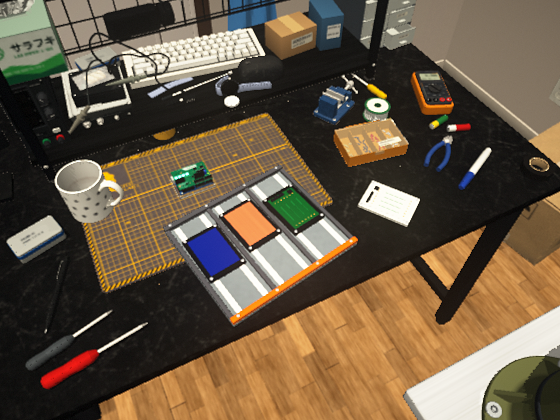

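Candidates in the top view are the carrier with a green board at (309,199), in the right lane; a loose small green PCB at (236,125), on the mat; and a white card at (396,228). Blue is at (223,213) and copper at (266,198). The one at (309,199) fits: it is black-framed, lies in a lane and has chips at its rear. I'll measure it and confirm with a crop.

```bash
cat > h.py <<'E'
import cv2,numpy as np
def ray(uv,c,z):
    K,R,t=c["mtx"],c["R"],c["t"]; o=-R.T@t
    uv=np.atleast_2d(uv).astype(float)
    d=(R.T@np.linalg.inv(K)@np.c_[uv,np.ones(len(uv))].T).T
    return o+d*((z-o[2])/d[:,2])[:,None]
def blobs(im,lo,hi,a=100):
    m=cv2.inRange(cv2.cvtColor(im,cv2.COLOR_RGB2HSV),lo,hi)
    m=cv2.morphologyEx(m,cv2.MORPH_CLOSE,np.ones((3,3)))
    return sorted([c for c in cv2.findContours(m,0,cv2.CHAIN_APPROX_NONE)[0] if cv2.contourArea(c)>a],key=cv2.contourArea)[::-1]
COL=dict(green=((45,90,30),(85,255,255)),copper=((8,60,150),(20,160,255)),blue=((112,120,60),(128,255,255)),orange=((12,200,150),(22,255,255)))
E
python3 - <<'E'
import pickle
from h import *
d=pickle.load(open("d.pkl","rb"))
for n,(im,c) in d.items():
  for k,(lo,hi) in COL.items():
    for b in blobs(im,lo,hi,60)[:4]:
      z=.02
      (w,wh,a)=cv2.minAreaRect(ray(b[:,0],c,z)[:,:2].astype(np.float32)*1000)
      M=cv2.moments(b)
      print(n,k,np.round([M['m10']/M['m00'],M['m01']/M['m00']]),"world mm",np.round(w),np.round(wh),round(a,1))
im=d["top"][0]
cv2.imwrite("pics/crop0.png",cv2.resize(im[140:290,185:355,::-1],None,fx=4,fy=4,interpolation=cv2.INTER_CUBIC))
E
```

```text
scene green [293. 208.] world mm [517. 156.] [86. 60.] 11.8
scene green [34. 70.] world mm [1182.  524.] [ 82. 148.] 1.8
scene green [191. 176.] world mm [678. 300.] [55. 70.] 1.3
scene green [442. 119.] world mm [ 592. -255.] [18. 40.] 11.5
scene copper [367. 345.] world mm [215. 132.] [643. 215.] 90.0
scene copper [150. 402.] world mm [302. 495.] [136.  66.] 63.7
scene copper [370. 137.] world mm [613. -82.] [135.  93.] 82.4
scene copper [170. 209.] world mm [628. 362.] [151. 306.] 26.1
scene blue [213. 251.] world mm [492. 327.] [86. 59.] 9.2
scene blue [466. 180.] world mm [ 426. -180.] [16. 55.] 23.3
scene orange [292. 280.] world mm [380. 218.] [ 10. 265.] 10.4
scene orange [376. 156.] world mm [561. -65.] [139.  24.] 81.4
scene orange [124. 269.] world mm [541. 485.] [207. 103.] 41.3
scene orange [432. 103.] world mm [ 678. -299.] [ 73. 153.] 64.2
top green [308. 199.] world mm [516. 154.] [86. 60.] 11.5
top green [452. 114.] world mm [ 685. -146.] [59. 71.] 41.6
top green [235. 124.] world mm [674. 298.] [53. 70.] 0.7
top green [105.   1.] world mm [949. 572.] [138.   5.] 88.5
top copper [263. 348.] world mm [222. 217.] [1099.  258.] 88.8
top copper [232. 131.] world mm [647. 290.] [270. 432.] 0.0
top copper [421. 152.] world mm [606. -80.] [134.  89.] 81.3
top copper [264. 199.] world mm [519. 242.] [86. 60.] 11.2
top blue [223. 213.] world mm [490. 324.] [85. 59.] 9.5
top blue [482. 237.] world mm [ 431. -188.] [16. 48.] 22.2
top orange [262.  86.] world mm [648. 292.] [289. 435.] 0.0
top orange [302. 263.] world mm [389. 167.] [ 10. 167.] 10.4
top orange [517. 119.] world mm [ 686. -303.] [ 70. 135.] 66.0
top orange [171. 206.] world mm [508. 426.] [89. 48.] 63.4
```

View pics/crop0.png

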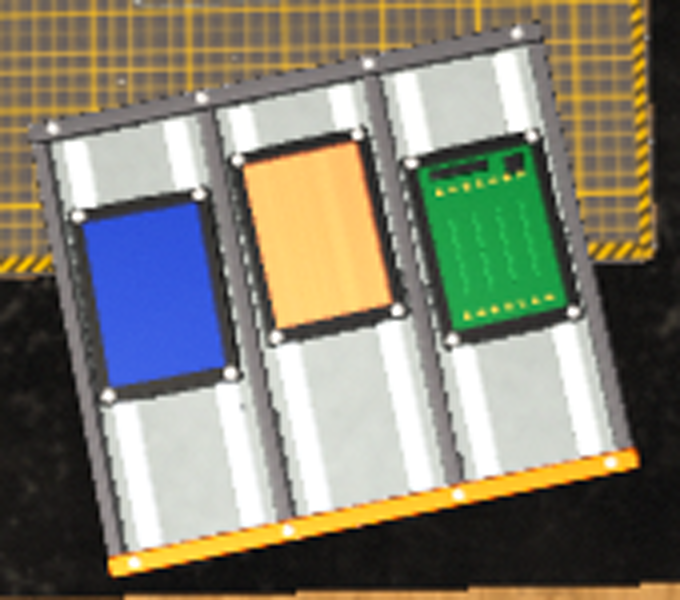

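The crop confirms it: at about (490,235) in the crop is the green board in its black frame, with chips at the rear (470,165), in the right lane. The orange stop is clear in front of it. Both views put the carrier's centre at about (0.516, 0.155), with the lane at 10.4°. The stop puts the carrier at bed x ≈ +12 and y ≈ -87 mm, which matches the lane at -86. It has to go about 68 mm. I'll shut the gripper and go over it.

Call:
move_arm --pt "41.2 -23.8 0" --pt "41.2 -23.8 0" --pt "41.2 -23.8 0" --pt "41.2 -23.8 0" --pt "41.2 -23.8 0" --pt "41.2 -23.8 0" --pt "41.2 -23.8 0" --pt "41.2 -23.8 0" --pt "41.2 -23.8 0" --pt "41.2 -23.8 0" --pt "53.8 -67.5 0" --pt "53.8 -67.5 0" --pt "53.8 -67.5 0" --pt "53.8 -67.5 0" --pt "53.8 -67.5 0" --pt "53.8 -67.5 0" --pt "53.8 -67.5 0" --pt "53.8 -67.5 0" --pt "53.8 -67.5 0" --pt "53.8 -67.5 0" --roll '[0.063, 0.063, 0.063, 0.063, 0.063, 0.063, 0.063, 0.063, 0.063, 0.063, 0.063, 0.063, 0.063, 0.063, 0.063, 0.063, 0.063, 0.063, 0.063, 0.063]' --gripper 0

```text
time: 2.1
position: [0.5141, 0.1626, 0.2227]
tool_rot: [-3.123, -0.301, -0.0]
ft_force: [-1.3, -0.4, 0.1]
grip_width: 0.009
grip_force: 0.0
```

Call:
move_arm --pt "0 0 5" --pt "0 0 10" --pt "0 0 15" --pt "0 0 17.5" --pt "0 0 17.5" --pt "0 0 17.5" --roll '[0, 0, 0, 0, 0, 0]'

```text
time: 2.7
position: [0.5162, 0.154, 0.0479]
tool_rot: [-3.129, -0.283, 0.001]
ft_force: [0.1, 0.5, -0.4]
grip_width: 0.004
grip_force: 0.0
```

Run:
```python
from bench import monitor,cams
import cv2
from h import *
s=monitor.get_state();print(s["position"],s["tool_rot"],s["ft_force"],s["time"])
a=cams.get_image("top")[140:290,220:390,::-1];b=cams.get_image("scene")[130:280,210:380,::-1]
f=lambda i:cv2.resize(i,(400,353),interpolation=cv2.INTER_CUBIC)
cv2.imwrite("pics/p1.png",np.hstack([f(a),f(b)]))
```

```text
[0.51621717 0.15404393 0.0478907 ] [-3.12850003e+00 -2.83352656e-01  5.30193836e-04] [ 0.11845005  0.49752284 -0.38900224] 2.7
```

View pics/p1.png

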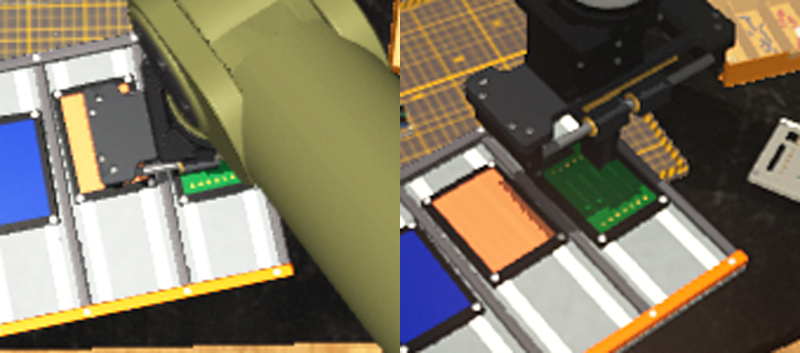

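The fingers (scene crop, about (600,165)) are over the green board, clear of the rails. I'll go down gently next.

Call:
move_arm --pt "0 0 1.5" --pt "0 0 2.2" --pt "0 0 2.6" --pt "0 0 2.7" --pt "0 0 2.8" --pt "0 0 2.8" --pt "0 0 2.8" --roll '[0, 0, 0, 0, 0, 0, 0]'

```text
time: 3.5
position: [0.5166, 0.1543, 0.0205]
tool_rot: [3.128, 0.284, 0.002]
ft_force: [-2.2, -0.4, 5.3]
grip_width: 0.008
grip_force: 3.1
```

Call:
move_arm --pt "0 0 0.05" --pt "0 0 0.1" --pt "0 0 0.1" --roll '[0, 0, 0]'

```text
time: 3.8
position: [0.5171, 0.1545, 0.0204]
tool_rot: [3.128, 0.284, 0.003]
ft_force: [-3.0, -1.1, 12.9]
grip_width: 0.002
grip_force: 6.1
```

Call:
move_arm --pt "-0.2 0 0" --pt "-0.5 0 0" --pt "-0.9 0 0" --pt "-1.3 0 0" --pt "-1.7 0 0" --pt "-2.1 0 0" --pt "-2.5 0 0" --pt "-2.8 0 0" --pt "-3 0 0" --pt "-3 0 0" --roll '[0, 0, 0, 0, 0, 0, 0, 0, 0, 0]'

```text
time: 4.8
position: [0.4889, 0.1495, 0.0204]
tool_rot: [-3.128, -0.284, -0.008]
ft_force: [1.3, -0.6, 8.0]
grip_width: 0.001
grip_force: 4.0
```

Force is down to 8 N, so I'll add a little press and carry on to 6.2 cm.

Call:
move_arm --pt "-0.2 0 0.05" --pt "-0.5 0 0.05" --pt "-0.9 0 0.05" --pt "-1.3 0 0.05" --pt "-1.7 0 0.05" --pt "-2.1 0 0.05" --pt "-2.5 0 0.05" --pt "-2.8 0 0.05" --pt "-3.1 0 0.05" --pt "-3.2 0 0.05" --pt "-3.2 0 0.05" --roll '[0, 0, 0, 0, 0, 0, 0, 0, 0, 0, 0]'

```text
time: 5.9
position: [0.4584, 0.1441, 0.0204]
tool_rot: [-3.128, -0.284, -0.011]
ft_force: [1.4, -0.3, 9.6]
grip_width: 0.003
grip_force: 5.0
```

Run:
```python
from bench import monitor,cams
import cv2
from h import *
im=cams.get_image("scene")
cv2.imwrite("pics/p2.png",cv2.resize(im[150:330,150:390,::-1],None,fx=3,fy=3,interpolation=cv2.INTER_CUBIC))
```

```text
(no output)
```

View pics/p2.png

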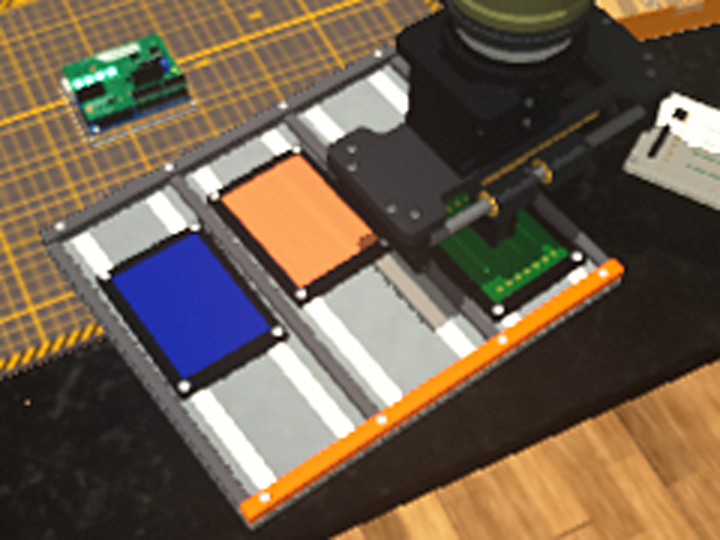

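The carrier follows straight. Its front edge (crop, about (540,285)) is a few mm short of the orange stop.

Call:
move_arm --pt "-0.2 0 0" --pt "-0.4 0 0" --pt "-0.6 0 0" --pt "-0.7 0 0" --pt "-0.8 0 0" --pt "-0.8 0 0" --pt "-0.8 0 0" --roll '[0, 0, 0, 0, 0, 0, 0]'

```text
time: 6.65
position: [0.4508, 0.1427, 0.0204]
tool_rot: [-3.128, -0.284, -0.011]
ft_force: [1.5, 0.5, 10.5]
grip_width: 0.007
grip_force: 4.9
```

Call:
move_arm --pt "-0.1 0 0" --pt "-0.2 0 0" --pt "-0.3 0 0" --pt "-0.3 0 0" --roll '[0, 0, 0, 0]'

```text
time: 7.05
position: [0.4482, 0.1422, 0.0204]
tool_rot: [-3.128, -0.284, -0.013]
ft_force: [3.3, 1.6, 8.2]
grip_width: 0.006
grip_force: 4.1
```

The sideways force has risen, so the carrier is against the stop. I'll lift straight off and look.

Call:
move_arm --pt "0 0 -0.3" --pt "0 0 -2" --pt "0 0 -6" --pt "0 0 -10" --pt "0 0 -15" --pt "0 0 -18" --pt "5 4 -20" --pt "5 8 -20" --pt "5 13 -20" --pt "5 18 -20" --pt "5 23 -20" --pt "5 28 -20" --pt "5 28 -20" --pt "5 28 -20" --roll '[0, 0, 0, 0, 0, 0, 0, 0, 0, 0, 0, 0, 0, 0]'

```text
time: 8.45
position: [0.5431, -0.127, 0.2172]
tool_rot: [-3.128, -0.278, 0.003]
ft_force: [0.3, 1.2, -0.9]
grip_width: 0.009
grip_force: 0.0
```

Run:
```python
from bench import monitor,cams
import cv2
from h import *
for n in("scene","top"):
  im=cams.get_image(n);c=cams.get_calibration(n)
  for k in COL:
    for b in blobs(im,*COL[k],60)[:6]:
      w,wh,a=cv2.minAreaRect(ray(b[:,0],c,.02)[:,:2].astype(np.float32)*1000)
      if 350<w[0]<540 and 100<w[1]<350:print(n,k,np.round(w,1),np.round(wh),round(a,1))
  if n=="scene":cv2.imwrite("pics/p3.png",cv2.resize(im[150:330,150:390,::-1],None,fx=3,fy=3,interpolation=cv2.INTER_CUBIC))
s=monitor.get_state();print(s["time"],s["ft_force"],s["position"])
```

```text
scene green [450.  144.9] [87. 59.] 9.9
scene blue [491.9 326.8] [86. 59.] 9.2
scene orange [380.4 218.4] [ 10. 265.] 10.4
top green [449.1 142.2] [86. 60.] 10.6
top copper [519.  241.8] [86. 60.] 11.2
top blue [490.5 324.1] [85. 59.] 9.5
8.55 [-0.10436921 -0.26838737  0.55004964] [ 0.5434798  -0.12376948  0.21772836]
```

View pics/p3.png

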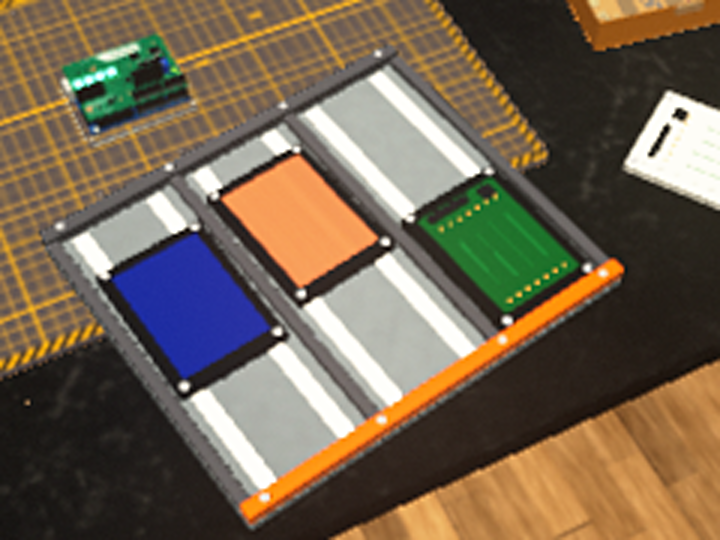

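The green carrier lies flat against the orange stop (crop, about (545,300)). It measures (0.4495, 0.1435), exactly as predicted. Blue and copper have not moved.

```bash
python3 -c "
from bench import workorder
print(workorder.close_job())"
```

```text
the job is handed in; nothing more can be done
None
```

The green board's carrier was drawn flat to the orange front stop, the copper and blue carriers measure unmoved, and the job is handed in (no verdict was returned).

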